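# Click the stop sleeve onto the vacuum-line cross rod

### The job

Pick up the long aluminium stop sleeve, thread it over the free end of the stand's cross rod and slide it along until the rod's sprung ball clicks into the groove inside the sleeve; then let go and leave it held there. Go by feel: a light push takes it over the ball; do not force it on beyond the click (never with more than about 20 N). Leave the short spacer and everything else on the bench where they are.

Things in the scene. Friction and masses are not known exactly. Their poses are not given: they have to be found in the camera images.
- sleeve: The stop sleeve: a plain aluminium block, 56 mm long, 34 x 34 mm in section, 80 to 120 g, lying on the bench with its bore level. Origin: centre of its underside as it lies at the start; x along the bore, z up. The 16 mm round bore goes right through, 17 mm above the underside; each mouth tapers from 27 mm at the end face to 16 mm within 12 mm. Both ends and all four sides are alike.
- bore_mid (a point): The middle of the sleeve, on the bore's axis, 17 mm above the underside origin; same axes as the sleeve. Around this point the bore has an internal groove 11 mm long and 2.5 mm deep, hidden from outside, into which the ball springs.
- stand: The fixed stand: grey base plate 100 x 120 x 14 mm, an upright post 16 mm thick and 150 mm high, and a level cross rod at 120 mm height from the post along the stand's -x to a free end. Origin: under the post on the bench, z up. A dark hook holder (28 mm square) is fixed on the rod 18 to 38 mm from the post's axis.
- crossrod: The cross rod: polished, round, 14 mm thick, level. Origin on its axis at the post; x runs from the free end (at x = -220 mm, its last 6 mm tapered to 8 mm) to the post. A sprung steel ball, 12 mm, stands 5.5 mm proud of the rod's top somewhere between 50 and 120 mm from the free end (differs each time, not measured); it sinks under 3 to 10 N.
- rod_tip (a point): Centre of the rod's free end; x along the rod towards the post, z up. Felt along the rod while sliding slowly: 4 to 8 N against the motion as the taper climbs the ball, 1 to 2 N along the plain bore, then a pull of 3 to 6 N onwards as the ball drops into the groove (the click), back to 0 when centred, then a firm stop of 8 to 15 N; a harder push overruns it.
- spacer: Not to be used: a short aluminium spacer, 26 mm long and 34 x 34 mm in section, with a square through-slot of 14 mm; origin under its centre. It and the sleeve swap places.
- reagent: Bystander: brown glass bottle, 60 mm across, 130 mm high; origin under its centre.
- grease: Bystander: white plastic jar, 52 mm across, 50 mm high; origin under its centre.
- beaker: Bystander: glass beaker, 68 mm across, 85 mm high; origin under its centre.
- corkring: Bystander: cork ring, 100 mm across, 30 mm high; origin under its centre.
- wrench: Bystander: steel wrench, 150 mm long, lying flat; origin under its middle.
- vial: Bystander: small glass vial, 26 mm across, 45 mm high; origin under its centre.
Mind the look-alikes: they are no part of the job. Leave any brown or pink look-alike of the sleeve alone.

How it is judged:
By the outcome, as a careful person would: the job done as asked, in the order asked, and still so for the second after the job is handed in, with the robot touching nothing.
It also fails if it takes over 59 s, if anything falls off the work surface, if the arm or the gripper's body presses on something with over 40 N, if the wrist force passes 120 N, or if a joint passes its speed limit or range.

### The arm

A 6-joint arm with a two-finger parallel gripper is mounted at the origin on the work surface. World frame = base frame: x ahead of the robot, y to its left, z up, the work surface at z = 0. Lengths are in m, angles in rad, forces in N, time in s.
With the tool pointing down it reaches from about 0.3 to 0.875 m from the base axis. Payload 6.4 kg.
Tool frame: the origin (TCP) lies midway between the tips of the shut fingers; the grasp point (between the pads) lies 19 mm behind it (ctrl.pinch_z is the distance from the TCP to the grasp point, in m); z points along the fingers, y is the line along which they close (so a half turn about z gives the same grasp; the last joint's range is limited). The gripper opens to 85 mm and grips with 20 to 120 N. Pads are 22 mm wide; open, the fingers measure 114 mm over their backs; the gripper's body (76 mm by 85 mm) begins 54 mm behind the grasp point. The pads swing forward as they close: fully open they stand 13 mm farther back than shut.
Start: joints at [-1.361, 0.181, 1.607, -0, 1.354, -0.206], TCP at [0.232, -0.526, 0.231] pointing down, gripper open.
Joint ranges: [-2.99, 2.99], [-0.89, 2.07], [0.3, 2.58], [-1.14, 4.28], [0, 2.63], [-3.12, 3.12]. Speed limits (rad/s): [2.57, 2.57, 3.01, 3.14, 3.14, 3.14].

### API

Orientations are given as a unit quaternion [w, x, y, z].
In Python, from bench import ctrl gives the robot as it stands.
- The arm moves only by the tool apply_moves, never from a script. Its argument "moves" is a list of rows, each an object with "jaw": the opening, from 0 (shut) to 1 (fully open); "offset": the shift along the tool's x, y, z in mm, a list of three; "rot": the turn, a rotation vector about the tool's x, y, z in degrees, a list of three. In form: [{"jaw": jaw, "offset": [dx, dy, dz], "rot": [ax, ay, az]}, ...]. A call has exactly 5 rows; each row shifts and turns the commanded pose from where the row before left it, along the tool's axes as they then stand; what a row does not reach is not made up. A row lasts 1/8 s, in which the tool goes at most 62.5 mm and 10.7 degrees, less where a joint would pass 70% of its speed; a pose out of reach is approached as far as the arm can. A call is refused whole if a number of a shift passes 62.5 or a number of a turn 10.7, either way. A call with a gripper value outside its range is refused whole. The fingers move at their own pace and stop on an object; the grip force is fixed at half the most. Time passes only in rows, so rows that do not move let the fingers close, or fill a call up. It gives the time, the measured TCP pose, the force, the opening and the grip force at its end, in the units of the state.
- ctrl.get_obs(): the state, without advancing time (a new reading comes with each control period).
- ctrl.camera(name): name is "side" or "top"; returns (picture, depth): 400x640x3 uint8, red, green, blue; 400x640 float32, m along the optical axis (not along the pixel's ray), 0 where there is no reading.
- ctrl.camera_params(name): a dict with "K" (3x3 intrinsics, pixels), "cam_to_world" (4x4, takes a point from camera to world coordinates). Camera axes: x right, y down, z forward; pixel columns grow to the right and rows downward; lengths in m; the calibration is good to about 2 mm. A picture is of the moment at which its call begins. camera_params takes no time and is no camera call.
- ctrl.hand_in(): hands the job in; it is judged then, once.
Trained networks look in the newest picture that a camera, given by its name, has taken for a name from the list of things; names that differ only in an ending like _2 or _b are one class to them, and where a whole thing is asked for, a point or a joint stands for the part that bears it (a point fixed in the world has none). Each returns a list of dicts, best first, with "score" (0 to 1); they miss things now and then, are a little off and sometimes report something else, mostly with a low value. They report only what shows in the picture. A call takes as long as a camera call. They do not tell look-alikes from the thing itself.
- ctrl.outline_of(camera, target): "region" (400x640 bool, what is visible of it) and "position" ([column, row] in pixels, amid what is visible of it).
The state is a dict: "time_s": time; "q": joint angles; "dq": joint speeds; "joint_efforts": joint torques, N m; "eef_pos": TCP position; "eef_rot": TCP orientation; "wrist_force": force on the tool from outside, world axes, zero at the start; "torque": the same for the moment, N m; "opening": opening from 0.0 (shut) to 1.0 (fully open); "grasp_force": force on a finger pad.
Only numpy, scipy, OpenCV 4.12 (cv2) and the standard library are available. Lean on these libraries where they do the work, as an engineer would, in place of code of your own. Each camera call takes 0.05 s, during which the arm holds its last target. There are 200 camera calls.

## Working session

There is one attempt and no reset: what is moved stays moved. The work goes in short steps, Python scripts to look and compute and a tool call to move; the robot and the scene stay as the last step left them, time stands still between calls to the robot, and variables do not carry over. Pictures are saved under pics/ and viewed, at most 10 in all, crops included, and the job is handed in when it is done.

Besides the shell and the picture viewer there is one more tool, called after "Call:" as name(argument=value, ...) on one line, values as JSON. apply_moves: Moves the arm, as the interface text tells. Its arguments: {"type":"object","properties":{"moves":{"type":"array"}},"required":["moves"]}

```bash
mkdir -p pics; ls; cat > h.py <<'E'
import numpy as np, cv2
from bench import ctrl
def cloud(cam,d):
    P=ctrl.camera_params(cam);K=P["K"];T=np.array(P["cam_to_world"])
    v,u=np.mgrid[0:400,0:640]
    p=np.stack([(u-K[0][2])/K[0][0]*d,(v-K[1][2])/K[1][1]*d,d],-1)
    w=p@T[:3,:3].T+T[:3,3]; w[d==0]=np.nan
    return w
E
python3 - <<'E'
from h import *
for c in("top","side"):
    im,d=ctrl.camera(c); cv2.imwrite(f"pics/{c}0.png",im[:,:,::-1]); w=cloud(c,d); np.save(c+"0.npy",w)
    print(c,np.round(ctrl.camera_params(c)["cam_to_world"],3).tolist())
    for n in("sleeve","spacer","crossrod","stand"):
        for r in ctrl.outline_of(c,n)[:3]:
            q=w[r["region"]]; q=q[~np.isnan(q[:,0])]
            print(n,round(r["score"],2),np.round(r["position"]),np.round(np.percentile(q,[2,50,98],axis=0),3).tolist())
print(ctrl.get_obs())
E
```

```text
pics
top [[0.011, -0.983, 0.185, 0.289], [-1.0, -0.008, 0.02, 0.022], [-0.018, -0.185, -0.983, 1.292], [0.0, 0.0, 0.0, 1.0]]
sleeve 0.84 [461. 277.] [[0.335, -0.327, 0.004], [0.358, -0.299, 0.033], [0.38, -0.273, 0.039]]
sleeve 0.79 [415. 185.] [[0.551, -0.226, 0.001], [0.577, -0.197, 0.034], [0.604, -0.173, 0.039]]
sleeve 0.76 [363. 256.] [[0.383, -0.095, 0.003], [0.405, -0.067, 0.034], [0.427, -0.04, 0.039]]
spacer 0.44 [450. 173.] [[0.591, -0.301, 0.009], [0.603, -0.285, 0.033], [0.62, -0.267, 0.039]]
crossrod 0.67 [339. 167.] [[0.523, -0.033, 0.0], [0.596, -0.005, 0.126], [0.679, 0.024, 0.131]]
crossrod 0.39 [329. 136.] [[0.543, -0.026, 0.009], [0.707, 0.03, 0.016], [0.77, 0.096, 0.14]]
stand 0.58 [328. 135.] [[0.537, -0.028, 0.007], [0.705, 0.03, 0.016], [0.772, 0.099, 0.14]]
side [[0.983, -0.118, 0.144, 0.361], [-0.185, -0.66, 0.728, -0.918], [0.009, -0.742, -0.671, 0.951], [0.0, 0.0, 0.0, 1.0]]
sleeve 0.84 [270. 271.] [[0.353, -0.202, 0.001], [0.381, -0.179, 0.032], [0.411, -0.148, 0.037]]
sleeve 0.69 [345. 269.] [[0.547, -0.227, 0.001], [0.573, -0.205, 0.033], [0.601, -0.168,
[... 407 characters left out ...]
'q': array([-1.36131923e+00,  1.80834920e-01,  1.60703039e+00,  4.46388216e-06,
        1.35380324e+00, -2.06324915e-01]), 'dq': array([ 7.42869927e-04, -1.77421574e-03, -1.35876645e-03, -3.31562825e-04,
       -8.41753001e-05, -1.30175642e-03]), 'joint_efforts': array([ 5.72224017e-04, -4.44441497e+01, -3.51368129e+01, -3.44744512e-04,
        1.83459822e-03, -2.16398820e-05]), 'eef_pos': array([ 0.23225934, -0.52599914,  0.23125409]), 'eef_rot': array([-3.79560407e-05,  9.78466414e-01,  2.06406091e-01,  2.11976261e-06]), 'wrist_force': array([ 0.66555566, -0.80823602, -0.24629006]), 'torque': array([ 0.03740675, -0.00768441,  0.02104388]), 'grasp_force': 0.0, 'opening': 1.0014136828750608}
```

View pics/top0.png

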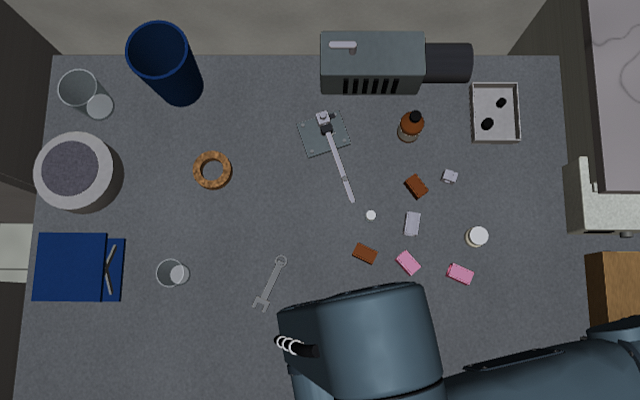

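View pics/side0.png

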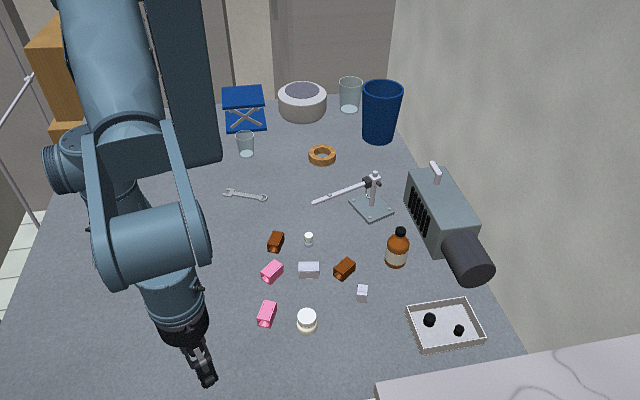

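The sleeve is the light-grey block at top (412,223) / side (309,269). The spacer is the small grey one at top (450,176). Brown and pink blocks are look-alikes. The rod runs from its tip at top (352,201) to the post at (324,118).

```bash
python3 - <<'E'
from h import *
W=[np.load(c+"0.npy") for c in("top","side")]
for n,w in zip(("top","side"),W):
    p=w.reshape(-1,3); 
    m=(abs(p[:,0]-.479)<.06)&(abs(p[:,1]+.19)<.05)&(p[:,2]>.026)&(p[:,2]<.05)
    q=p[m]; r=cv2.minAreaRect((q[:,:2]*1000).astype(np.float32)); print(n,"sleeve",m.sum(),r,np.median(q[:,2]))
    m=(p[:,0]>.47)&(p[:,0]<.72)&(p[:,1]>-.09)&(p[:,1]<.06)&(p[:,2]>.105)&(p[:,2]<.20)
    q=p[m]
    # rod part: x<0.66
    s=q[q[:,0]<.655]; c=np.median(s,0); u,sv,vt=np.linalg.svd(s-s.mean(0)); d=vt[0]*np.sign(vt[0,0])
    t=(s-s.mean(0))@d
    print("rod",len(s),s.mean(0).round(4),d.round(4),"yaw",np.degrees(np.arctan2(d[1],d[0])).round(2),"tip",(s.mean(0)+d*t.min()).round(4),"z",np.percentile(s[:,2],[5,50,95]).round(4))
    t=(q-s.mean(0))@d
    print("post",q[q[:,2]>.142].mean(0) if (q[:,2]>.142).any() else None)
    # residual top height along rod
    for a in np.arange(t.min(),t.max(),.01):
        k=(t>=a)&(t<a+.01)
        if k.any(): print(int((a-t.min())*1000),k.sum(),q[k][:,2].max().round(4),end=" | ")
    print()
    for r in ctrl.outline_of(n,"rod_tip")[:1]: print(r["position"])
E
```

```text
top sleeve 313 ((483.3990783691406, -185.8515167236328), (34.37563705444336, 56.976593017578125), 80.51945495605469) 0.03420682762171223
rod 345 [ 0.5851 -0.0087  0.1259] [0.9427 0.3337 0.0022] yaw 19.5 tip [ 0.5177 -0.0325  0.1258] z [0.1205 0.1259 0.1308]
post [0.71852361 0.04035646 0.14782312]
0 24 0.1314 | 10 24 0.13 | 20 27 0.1297 | 30 25 0.1311 | 40 22 0.1295 | 50 30 0.136 | 60 18 0.1339 | 70 22 0.1294 | 80 27 0.1309 | 90 21 0.131 | 100 23 0.1338 | 110 24 0.1293 | 120 23 0.1308 | 130 25 0.1294 | 140 22 0.1294 | 150 24 0.1317 | 160 25 0.1291 | 170 22 0.1315 | 180 63 0.1398 | 190 45 0.1389 | 200 51 0.1387 | 210 40 0.1545 | 
[337.6, 164.8]
side sleeve 251 ((479.42608642578125, -184.8692169189453), (40.06198501586914, 54.574676513671875), 81.01226806640625) 0.03403582971621255
rod 226 [ 0.583  -0.0104  0.1239] [ 9.438e-01  3.306e-01 -7.000e-04] yaw 19.3 tip [ 0.5155 -0.034   0.1239] z [0.1171 0.1246 0.1291]
post [0.71717037 0.03936076 0.14769577]
0 16 0.1288 | 10 16 0.1282 | 20 16 0.128 | 30 16 0.1273 | 40 15 0.1279 | 50 20 0.1308 | 60 16 0.1326 | 70 15 0.1294 | 80 15 0.129 | 90 14 0.1281 | 100 13 0.1274 | 110 15 0.1275 | 120 14 0.1283 | 130 14 0.1296 | 140 14 0.1286 | 150 12 0.1273 | 160 16 0.129 | 170 15 0.129 | 180 54 0.1348 | 190 30 0.1381 | 200 44 0.1373 | 210 27 0.1515 | 
[344.4, 187.9]
```

Both cameras agree: the sleeve is at about (0.482,-0.186) with bore yaw -9.5°, and its top is at 34 mm as it should be. The rod's yaw is 19.4° with its tip near (0.514,-0.034). A bump about 60 mm from the tip suggests the ball. I'll move now.

```bash
cat >> h.py <<'E'
from scipy.spatial.transform import Rotation as R
def to(pos,yaw):
    o=ctrl.get_obs(); q=o["eef_rot"]; A=R.from_quat([q[1],q[2],q[3],q[0]])
    B=R.from_matrix(np.array([[np.cos(yaw),np.sin(yaw),0],[np.sin(yaw),-np.cos(yaw),0],[0,0,-1]]).astype(float))
    print("t",round(o["time_s"],2),"pos",o["eef_pos"].round(4),"off_mm",(A.inv().apply(np.array(pos)-o["eef_pos"])*1000).round(1),
      "in final frame",(B.inv().apply(np.array(pos)-o["eef_pos"])*1000).round(1),"rot",np.degrees((A.inv()*B).as_rotvec()).round(2),
      "F",o["wrist_force"].round(2),"op",round(o["opening"],3),"grip",round(o["grasp_force"],1))
E
python3 -c "
from h import *
to([.482,-.186,.12],np.radians(-9.5))"
```

```text
t 0.6 pos [ 0.2323 -0.526   0.2313] off_mm [ 365.8 -210.2  111.3] in final frame [ 190.2 -376.6  111.3] rot [ 0.   -0.   33.32] F [ 0.49 -0.87 -0.57] op 1.002 grip 0.0
```

Call:
apply_moves(moves=[{"jaw": 0.75,"offset": [50,-28,0],"rot": [0,0,0]},{"jaw": 0.75,"offset": [50,-28,0],"rot": [0,0,0]},{"jaw": 0.75,"offset": [50,-28,0],"rot": [0,0,0]},{"jaw": 0.75,"offset": [50,-28,0],"rot": [0,0,0]},{"jaw": 0.75,"offset": [50,-28,0],"rot": [0,0,0]}])

```text
time_s: 1.23
eef_pos: [0.4053, -0.2955, 0.2316]
eef_rot: [0.0, 0.978, 0.206, 0.0]
wrist_force: [1.3, -0.1, 0.3]
opening: 0.755
grasp_force: 0.0
```

Call:
apply_moves(moves=[{"jaw": 0.75,"offset": [0,0,20],"rot": [0,0,8.3]},{"jaw": 0.75,"offset": [0,0,20],"rot": [0,0,8.3]},{"jaw": 0.75,"offset": [0,0,20],"rot": [0,0,8.3]},{"jaw": 0.75,"offset": [0,0,20],"rot": [0,0,8.3]},{"jaw": 0.75,"offset": [0,0,20],"rot": [0,0,0]}])

```text
time_s: 1.85
eef_pos: [0.4045, -0.297, 0.1308]
eef_rot: [0.0, 0.997, -0.082, 0.0]
wrist_force: [0.9, -0.4, 0.6]
opening: 0.75
grasp_force: 0.0
```

```bash
python3 -c "
from h import *
to([.482,-.186,.12],np.radians(-9.5))"
```

```text
t 1.85 pos [ 0.4045 -0.297   0.1308] off_mm [  58.2 -122.2   10.8] in final frame [  58.1 -122.3   10.8] rot [ 0.01 -0.02  0.04] F [ 0.91 -0.43  0.59] op 0.75 grip 0.0
```

Call:
apply_moves(moves=[{"jaw": 0.75,"offset": [19.5,-40.7,0],"rot": [0,0,0]},{"jaw": 0.75,"offset": [19.5,-40.7,0],"rot": [0,0,0]},{"jaw": 0.75,"offset": [19.1,-40.8,0],"rot": [0,0,0]},{"jaw": 0.75,"offset": [0,0,40],"rot": [0,0,0]},{"jaw": 0.75,"offset": [0,0,20],"rot": [0,0,0]}])

```text
time_s: 2.48
eef_pos: [0.4813, -0.1846, 0.0698]
eef_rot: [-0.0, 0.997, -0.081, -0.001]
wrist_force: [-0.6, 0.1, -0.8]
opening: 0.749
grasp_force: 0.0
```

```bash
python3 - <<'E'
from h import *
to([.482,-.186,.006],np.radians(-9.5))
ims=[ctrl.camera(c)[0] for c in("top","side")]
a=cv2.resize(ims[0][170:270,350:475],None,fx=4,fy=4,interpolation=cv2.INTER_CUBIC);b=cv2.resize(ims[1][210:310,250:325],None,fx=4,fy=4,interpolation=cv2.INTER_CUBIC)
cv2.imwrite("pics/g1.png",np.hstack([a,b])[:,:,::-1])
E
```

```text
t 2.48 pos [ 0.4813 -0.1846  0.0698] off_mm [ 1.   1.3 63.8] in final frame [ 0.9  1.3 63.8] rot [-0.04  0.08  0.22] F [-0.62  0.07 -0.77] op 0.749 grip 0.0
```

View pics/g1.png

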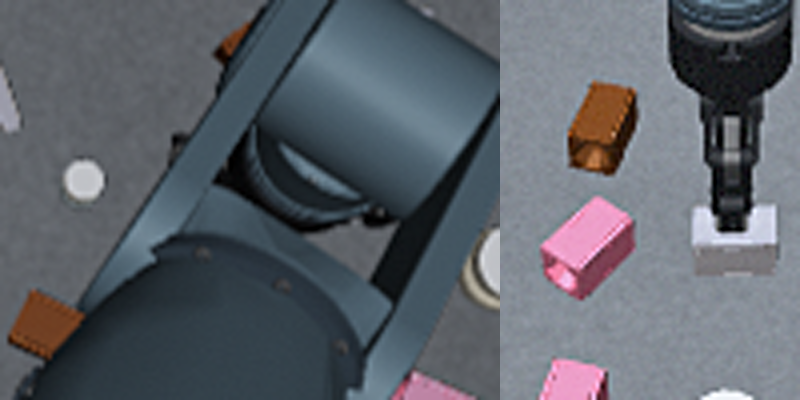

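The side crop shows the gripper (730,150) centred over the sleeve (735,240). I'll go down and grasp.

Call:
apply_moves(moves=[{"jaw": 0.75,"offset": [0,0,25],"rot": [0,0,0]},{"jaw": 0.75,"offset": [0,0,25],"rot": [0,0,0]},{"jaw": 0.75,"offset": [0,0,10],"rot": [0,0,0]},{"jaw": 0.75,"offset": [0,0,2],"rot": [0,0,0]},{"jaw": 0.6,"offset": [0,0,0],"rot": [0,0,0]}])

```text
time_s: 3.2
eef_pos: [0.4823, -0.1863, 0.0102]
eef_rot: [0.0, 0.997, -0.082, 0.001]
wrist_force: [0.3, -1.1, 0.8]
opening: 0.605
grasp_force: 0.0
```

Call:
apply_moves(moves=[{"jaw": 0.5,"offset": [0,0,0],"rot": [0,0,0]},{"jaw": 0.4,"offset": [0,0,0],"rot": [0,0,0]},{"jaw": 0.3,"offset": [0,0,0],"rot": [0,0,0]},{"jaw": 0.2,"offset": [0,0,0],"rot": [0,0,0]},{"jaw": 0.2,"offset": [0,0,0],"rot": [0,0,0]}])

```text
time_s: 3.82
eef_pos: [0.4823, -0.1862, 0.01]
eef_rot: [0.0, 0.997, -0.082, 0.001]
wrist_force: [-0.6, 0.3, 6.3]
opening: 0.387
grasp_force: 59.9
```

```bash
python3 -c "
from h import *
to([.482,-.186,.13],np.radians(-9.5))"
```

```text
t 3.83 pos [ 0.4823 -0.1862  0.01  ] off_mm [-2.0e-01 -1.0e-01 -1.2e+02] in final frame [  -0.3   -0.2 -120. ] rot [ 0.03 -0.07  0.13] F [-0.6   0.31  6.28] op 0.387 grip 59.9
```

Call:
apply_moves(moves=[{"jaw": 0.2,"offset": [0,0,-10],"rot": [0,0,0]},{"jaw": 0.2,"offset": [0,0,-30],"rot": [0,0,0]},{"jaw": 0.2,"offset": [0,0,-33],"rot": [0,0,-9.6]},{"jaw": 0.2,"offset": [0,0,-30],"rot": [0,0,-9.6]},{"jaw": 0.2,"offset": [0,0,0],"rot": [0,0,-9.7]}])

```text
time_s: 4.45
eef_pos: [0.4832, -0.1869, 0.1154]
eef_rot: [0.002, 0.985, 0.172, 0.002]
wrist_force: [-0.4, -0.4, -1.3]
opening: 0.387
grasp_force: 59.6
```

```bash
python3 -c "
from h import *
to([.467,-.0506,.113],np.radians(19.4))"
```

```text
t 4.45 pos [ 0.4832 -0.1869  0.1154] off_mm [  31.  -133.7    1.9] in final frame [  30.  -133.9    2.4] rot [ 0.24 -0.18  0.45] F [-0.36 -0.36 -1.31] op 0.387 grip 59.6
```

Call:
apply_moves(moves=[{"jaw": 0.2,"offset": [8,-33,0],"rot": [0,0,0]},{"jaw": 0.2,"offset": [8,-34,0],"rot": [0,0,0]},{"jaw": 0.2,"offset": [7,-34,0],"rot": [0,0,0]},{"jaw": 0.2,"offset": [7,-33,0],"rot": [0,0,0]},{"jaw": 0.2,"offset": [0,0,0],"rot": [0,0,0]}])

```text
time_s: 5.08
eef_pos: [0.4642, -0.0475, 0.1122]
eef_rot: [-0.0, 0.985, 0.171, -0.0]
wrist_force: [-0.0, -0.3, -1.1]
opening: 0.387
grasp_force: 59.9
```

```bash
python3 - <<'E'
from h import *
to([.467,-.0506,.113],np.radians(19.4))
for c in("top","side"):
    im,d=ctrl.camera(c); w=cloud(c,d); p=w.reshape(-1,3)
    if c=="side":cv2.imwrite("pics/s2.png",cv2.resize(im[140:260,260:420],None,fx=5,fy=5,interpolation=cv2.INTER_CUBIC)[:,:,::-1])
    if c=="top":cv2.imwrite("pics/t2.png",cv2.resize(im[100:260,290:450],None,fx=3,fy=3,interpolation=cv2.INTER_CUBIC)[:,:,::-1])
    dd=np.array([np.cos(.3386),np.sin(.3386),0]);nn=np.array([-dd[1],dd[0],0])
    m=(p[:,0]>.44)&(p[:,0]<.655)&(p[:,1]>-.09)&(p[:,1]<.04)&(p[:,2]>.09)&(p[:,2]<.145)
    q=p[m]-[.514,-.034,0]; a=q@dd;b=q@nn
    for lo in range(-90,140,10):
        k=(a*1000>=lo)&(a*1000<lo+10)
        if k.sum()>3: print(c,lo,k.sum(),"lat",np.percentile(b[k]*1000,[5,50,95]).round(1),"z",np.percentile(q[k][:,2]*1000,[5,50,95]).round(1))
E
```

```text
t 5.08 pos [ 0.4642 -0.0475  0.1122] off_mm [ 1.6  3.9 -0.8] in final frame [ 1.6  3.9 -0.8] rot [-0.06  0.04  0.29] F [-0.   -0.3  -1.05] op 0.387 grip 59.9
top -80 26 lat [-11.9  -0.1  18.4] z [107.7 134.3 140. ]
top -70 9 lat [16.8 19.2 24.2] z [106.7 121.5 138.8]
top 80 10 lat [-2.   3.1  5.9] z [122.7 126.7 129.3]
top 90 21 lat [-5.2  1.4  6.7] z [121.6 125.5 128.3]
top 100 25 lat [-5.8  0.4  5.7] z [120.9 125.7 129.5]
top 110 22 lat [-5.8  0.9  6.3] z [121.2 125.1 128. ]
top 120 24 lat [-5.9  0.3  6. ] z [120.1 126.6 129.6]
top 130 24 lat [-6.   0.4  5.8] z [120.7 125.5 129.2]
side -90 9 lat [-14.3  -9.3  -7. ] z [104.4 114.6 134.1]
side -80 55 lat [-14.5 -11.8   9.8] z [105.3 129.9 138.3]
side -70 69 lat [-20.4 -11.6  21. ] z [108.7 134.4 142.9]
side -60 51 lat [-28.  -17.   20.8] z [110.9 135.8 142.9]
side -50 14 lat [-27.3 -24.7  -3.2] z [103.2 129.3 139.5]
side -40 16 lat [-13.5 -11.5  14.8] z [104.6 118.4 136.2]
side -30 13 lat [-13.4 -10.9 -10.3] z [102.4 114.4 124.2]
side 0 13 lat [-6.  -1.3  3.2] z [119.5 123.6 126.3]
side 10 17 lat [-5.4 -2.3  6.2] z [119.7 125.1 127.6]
side 20 16 lat [-6.2 -1.1  4.4] z [118.8 123.9 127.5]
side 30 16 lat [-5.2 -2.2  3.5] z [117.6 124.6 127.8]
side 40 14 lat [-4.  -1.2  5.2] z [119.6 124.3 128.7]
side 50 22 lat [-5.1 -1.5  5.6] z [118.2 124.7 131.7]
side 60 14 lat [-3.1 -1.2  4.1] z [116.4 125.3 131.7]
side 70 16 lat [-4.4 -1.3  3.9] z [117.9 125.2 128.1]
side 80 15 lat [-5.3 -0.3  6.4] z [116.1 123.7 128.3]
side 90 16 lat [-4.7 -1.3  4.7] z [118.5 124.8 127.2]
side 100 14 lat [-4.  -1.6  4.1] z [116.1 123.8 127.3]
side 110 16 lat [-7.3 -1.7  5.6] z [119.1 124.8 129.4]
side 120 11 lat [-6.5 -2.2  5.9] z [118.2 123.9 126.6]
side 130 14 lat [-5.2 -1.4  4.6] z [119.1 125.4 127. ]
```

View pics/s2.png

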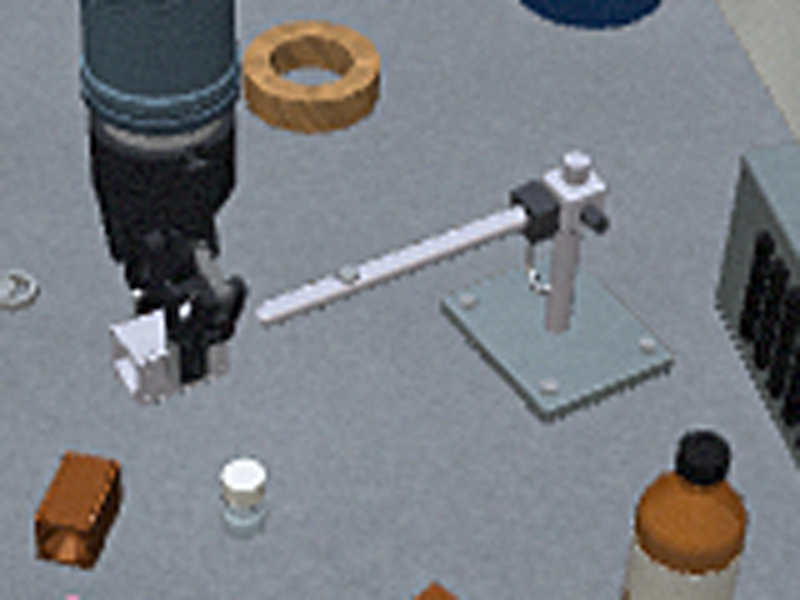

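The side crop shows the sleeve in hand (170,350), in line with the rod tip (265,315). The ball is visible at (348,275), about 58 mm from the tip, which agrees with the depth bump. I'll correct the lateral error first.

Call:
apply_moves(moves=[{"jaw": 0.2,"offset": [0,2.5,0],"rot": [0,0,0]},{"jaw": 0.2,"offset": [0,0,0],"rot": [0,0,0]},{"jaw": 0.2,"offset": [0,0,0],"rot": [0,0,0]},{"jaw": 0.2,"offset": [0,0,0],"rot": [0,0,0]},{"jaw": 0.2,"offset": [0,0,0],"rot": [0,0,0]}])

```text
time_s: 5.8
eef_pos: [0.4659, -0.052, 0.1122]
eef_rot: [-0.0, 0.986, 0.169, -0.0]
wrist_force: [-0.2, 0.1, -1.6]
opening: 0.387
grasp_force: 59.9
```

```bash
python3 -c "
from h import *
to([.467,-.0506,.113],np.radians(19.4))"
```

```text
t 5.8 pos [ 0.4659 -0.052   0.1122] off_mm [ 1.5 -0.9 -0.8] in final frame [ 1.4 -0.9 -0.8] rot [-0.    0.    0.12] F [-0.25  0.05 -1.6 ] op 0.387 grip 59.9
```

Call:
apply_moves(moves=[{"jaw": 0.2,"offset": [9,-0.9,-0.8],"rot": [0,0,0.1]},{"jaw": 0.2,"offset": [9,0,0],"rot": [0,0,0]},{"jaw": 0.2,"offset": [7,0,0],"rot": [0,0,0]},{"jaw": 0.2,"offset": [5,0,0],"rot": [0,0,0]},{"jaw": 0.2,"offset": [3,0,0],"rot": [0,0,0]}])

```text
time_s: 6.42
eef_pos: [0.4971, -0.0399, 0.113]
eef_rot: [-0.0, 0.986, 0.169, -0.0]
wrist_force: [-0.7, 0.1, -0.9]
opening: 0.387
grasp_force: 59.9
```

Call:
apply_moves(moves=[{"jaw": 0.2,"offset": [3,0,0],"rot": [0,0,0]},{"jaw": 0.2,"offset": [3,0,0],"rot": [0,0,0]},{"jaw": 0.2,"offset": [3,0,0],"rot": [0,0,0]},{"jaw": 0.2,"offset": [0,0,0],"rot": [0,0,0]},{"jaw": 0.2,"offset": [0,0,0],"rot": [0,0,0]}])

```text
time_s: 7.05
eef_pos: [0.5052, -0.0371, 0.113]
eef_rot: [-0.0, 0.986, 0.169, -0.0]
wrist_force: [0.1, 0.5, -0.3]
opening: 0.383
grasp_force: 59.9
```

```bash
python3 - <<'E'
from h import *
to([.514,-.034,.113],np.radians(19.4))
im,d=ctrl.camera("side"); im2,_=ctrl.camera("top")
a=cv2.resize(im[165:225,280:380],None,fx=6,fy=6,interpolation=cv2.INTER_CUBIC)
cv2.imwrite("pics/s3.png",a[:,:,::-1])
E
```

```text
t 7.05 pos [ 0.5052 -0.0371  0.113 ] off_mm [9.3 0.  0. ] in final frame [9.3 0.  0. ] rot [-0.    0.01  0.02] F [ 0.11  0.48 -0.32] op 0.383 grip 59.9
```

View pics/s3.png

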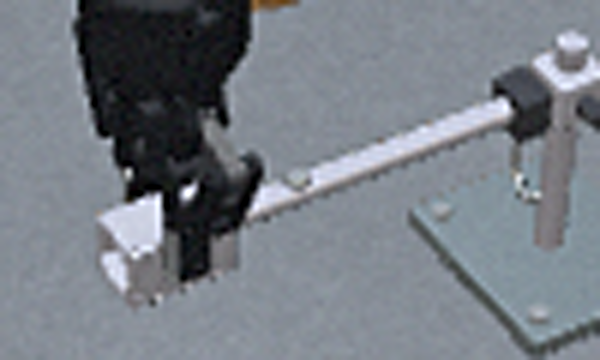

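Threaded with no side force: the sleeve's front is over the tip, and the ball is still ahead at (298,180). Moving up to just before the ball.

Call:
apply_moves(moves=[{"jaw": 0.2,"offset": [4,0,0],"rot": [0,0,0]},{"jaw": 0.2,"offset": [4,0,0],"rot": [0,0,0]},{"jaw": 0.2,"offset": [4,0,0],"rot": [0,0,0]},{"jaw": 0.2,"offset": [4,0,0],"rot": [0,0,0]},{"jaw": 0.2,"offset": [2,0,0],"rot": [0,0,0]}])

```text
time_s: 7.78
eef_pos: [0.5225, -0.0309, 0.113]
eef_rot: [-0.0, 0.986, 0.169, -0.0]
wrist_force: [-0.3, -0.2, -1.7]
opening: 0.387
grasp_force: 60.0
```

Call:
apply_moves(moves=[{"jaw": 0.2,"offset": [3,0,0],"rot": [0,0,0]},{"jaw": 0.2,"offset": [3,0,0],"rot": [0,0,0]},{"jaw": 0.2,"offset": [3,0,0],"rot": [0,0,0]},{"jaw": 0.2,"offset": [2,0,0],"rot": [0,0,0]},{"jaw": 0.2,"offset": [0,0,0],"rot": [0,0,0]}])

```text
time_s: 8.4
eef_pos: [0.5328, -0.0272, 0.113]
eef_rot: [-0.0, 0.986, 0.169, 0.0]
wrist_force: [-0.4, 2.8, -1.6]
opening: 0.386
grasp_force: 59.9
```

Call:
apply_moves(moves=[{"jaw": 0.2,"offset": [1,0,0],"rot": [0,0,0]},{"jaw": 0.2,"offset": [1,0,0],"rot": [0,0,0]},{"jaw": 0.2,"offset": [1,0,0],"rot": [0,0,0]},{"jaw": 0.2,"offset": [1,0,0],"rot": [0,0,0]},{"jaw": 0.2,"offset": [1,0,0],"rot": [0,0,0]}])

```text
time_s: 9.02
eef_pos: [0.5373, -0.0256, 0.113]
eef_rot: [-0.0, 0.986, 0.169, -0.0]
wrist_force: [-1.0, 1.8, -0.8]
opening: 0.385
grasp_force: 59.9
```

```bash
python3 -c "
from h import *
to([.514,-.034,.113],np.radians(19.4))"
```

```text
t 9.03 pos [ 0.5373 -0.0256  0.113 ] off_mm [-24.7   0.2   0. ] in final frame [-24.7   0.2   0. ] rot [-0.02  0.01  0.02] F [-1.01  1.76 -0.78] op 0.385 grip 59.9
```

A slight side force of about +2 N in y. I'll ease over a little and go on in 1 mm rows.

Call:
apply_moves(moves=[{"jaw": 0.2,"offset": [1,-0.4,0],"rot": [0,0,0]},{"jaw": 0.2,"offset": [1,0,0],"rot": [0,0,0]},{"jaw": 0.2,"offset": [1,0,0],"rot": [0,0,0]},{"jaw": 0.2,"offset": [1,0,0],"rot": [0,0,0]},{"jaw": 0.2,"offset": [1,0,0],"rot": [0,0,0]}])

```text
time_s: 9.65
eef_pos: [0.5422, -0.0239, 0.1132]
eef_rot: [0.0, 0.986, 0.169, 0.0]
wrist_force: [-0.6, 1.2, -1.4]
opening: 0.387
grasp_force: 59.9
```

Call:
apply_moves(moves=[{"jaw": 0.2,"offset": [1,0,0],"rot": [0,0,0]},{"jaw": 0.2,"offset": [1,0,0],"rot": [0,0,0]},{"jaw": 0.2,"offset": [1,0,0],"rot": [0,0,0]},{"jaw": 0.2,"offset": [0,0,0],"rot": [0,0,0]},{"jaw": 0.2,"offset": [0,0,0],"rot": [0,0,0]}])

```text
time_s: 10.28
eef_pos: [0.5448, -0.0228, 0.1131]
eef_rot: [0.0, 0.986, 0.169, 0.0]
wrist_force: [0.2, 0.1, 0.1]
opening: 0.39
grasp_force: 59.9
```

Call:
apply_moves(moves=[{"jaw": 0.2,"offset": [1,0,0],"rot": [0,0,0]},{"jaw": 0.2,"offset": [1,0,0],"rot": [0,0,0]},{"jaw": 0.2,"offset": [1,0,0],"rot": [0,0,0]},{"jaw": 0.2,"offset": [0,0,0],"rot": [0,0,0]},{"jaw": 0.2,"offset": [0,0,0],"rot": [0,0,0]}])

```text
time_s: 10.9
eef_pos: [0.5476, -0.0218, 0.1131]
eef_rot: [-0.0, 0.986, 0.169, -0.0]
wrist_force: [-0.3, 0.4, -0.4]
opening: 0.388
grasp_force: 59.9
```

```bash
python3 -c "
from h import *
to([.514,-.034,.113],np.radians(19.4))"
```

```text
t 10.9 pos [ 0.5476 -0.0218  0.1131] off_mm [-35.7   0.4   0.1] in final frame [-35.7   0.4   0.1] rot [-0.    0.    0.02] F [-0.27  0.43 -0.43] op 0.388 grip 59.9
```

Call:
apply_moves(moves=[{"jaw": 0.2,"offset": [1,0,0],"rot": [0,0,0]},{"jaw": 0.2,"offset": [1,0,0],"rot": [0,0,0]},{"jaw": 0.2,"offset": [1,0,0],"rot": [0,0,0]},{"jaw": 0.2,"offset": [0,0,0],"rot": [0,0,0]},{"jaw": 0.2,"offset": [0,0,0],"rot": [0,0,0]}])

```text
time_s: 11.52
eef_pos: [0.5506, -0.0208, 0.1133]
eef_rot: [0.0, 0.986, 0.169, 0.0]
wrist_force: [-2.0, 0.7, 1.8]
opening: 0.388
grasp_force: 60.1
```

Call:
apply_moves(moves=[{"jaw": 0.2,"offset": [1,0,0],"rot": [0,0,0]},{"jaw": 0.2,"offset": [1,0,0],"rot": [0,0,0]},{"jaw": 0.2,"offset": [1,0,0],"rot": [0,0,0]},{"jaw": 0.2,"offset": [0,0,0],"rot": [0,0,0]},{"jaw": 0.2,"offset": [0,0,0],"rot": [0,0,0]}])

```text
time_s: 12.15
eef_pos: [0.5535, -0.0197, 0.1133]
eef_rot: [0.0, 0.986, 0.169, 0.0]
wrist_force: [-2.8, -1.4, 3.6]
opening: 0.387
grasp_force: 60.4
```

Call:
apply_moves(moves=[{"jaw": 0.2,"offset": [1,0,0],"rot": [0,0,0]},{"jaw": 0.2,"offset": [1,0,0],"rot": [0,0,0]},{"jaw": 0.2,"offset": [1,0,0],"rot": [0,0,0]},{"jaw": 0.2,"offset": [0,0,0],"rot": [0,0,0]},{"jaw": 0.2,"offset": [0,0,0],"rot": [0,0,0]}])

```text
time_s: 12.78
eef_pos: [0.5563, -0.0187, 0.1134]
eef_rot: [0.0, 0.986, 0.169, 0.0]
wrist_force: [-3.8, -1.2, 6.2]
opening: 0.384
grasp_force: 60.6
```

```bash
python3 - <<'E'
from h import *
to([.514,-.034,.113],np.radians(19.4))
im,d=ctrl.camera("side")
a=cv2.resize(im[155:225,290:390],None,fx=7,fy=7,interpolation=cv2.INTER_CUBIC)
cv2.imwrite("pics/s4.png",a[:,:,::-1])
E
```

```text
t 12.78 pos [ 0.5563 -0.0187  0.1134] off_mm [-45.    0.4   0.4] in final frame [-45.    0.4   0.4] rot [ 0.   -0.02  0.03] F [-3.8  -1.22  6.19] op 0.384 grip 60.6
```

View pics/s4.png

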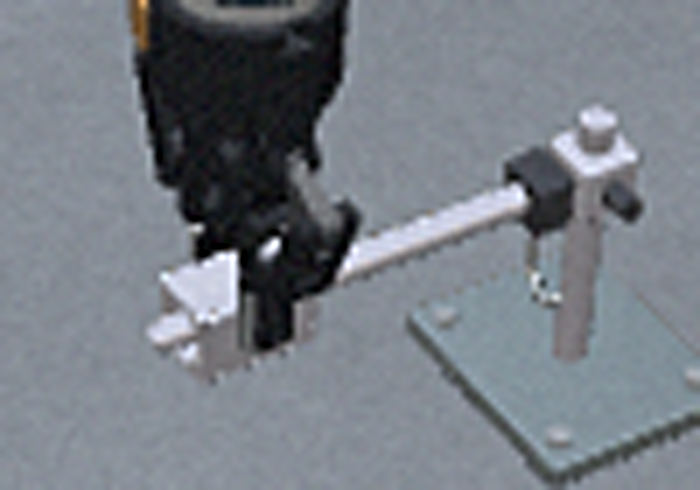

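Rod protrudes from the sleeve's back mouth at (150,330). The ball is now under the front taper, pushing back at about 4 N. Continuing.

Call:
apply_moves(moves=[{"jaw": 0.2,"offset": [1,0,0],"rot": [0,0,0]},{"jaw": 0.2,"offset": [1,0,0],"rot": [0,0,0]},{"jaw": 0.2,"offset": [1,0,0],"rot": [0,0,0]},{"jaw": 0.2,"offset": [0,0,0],"rot": [0,0,0]},{"jaw": 0.2,"offset": [0,0,0],"rot": [0,0,0]}])

```text
time_s: 13.45
eef_pos: [0.56, -0.0173, 0.1137]
eef_rot: [-0.0, 0.986, 0.169, 0.001]
wrist_force: [-1.1, 1.3, 4.9]
opening: 0.389
grasp_force: 60.7
```

Call:
apply_moves(moves=[{"jaw": 0.2,"offset": [1,0,0],"rot": [0,0,0]},{"jaw": 0.2,"offset": [1,0,0],"rot": [0,0,0]},{"jaw": 0.2,"offset": [1,0,0],"rot": [0,0,0]},{"jaw": 0.2,"offset": [0,0,0],"rot": [0,0,0]},{"jaw": 0.2,"offset": [0,0,0],"rot": [0,0,0]}])

```text
time_s: 14.08
eef_pos: [0.5628, -0.0164, 0.1138]
eef_rot: [-0.0, 0.986, 0.169, 0.001]
wrist_force: [-1.5, 0.3, 5.1]
opening: 0.383
grasp_force: 60.7
```

Call:
apply_moves(moves=[{"jaw": 0.2,"offset": [1,0,0],"rot": [0,0,0]},{"jaw": 0.2,"offset": [1,0,0],"rot": [0,0,0]},{"jaw": 0.2,"offset": [0,0,0],"rot": [0,0,0]},{"jaw": 0.2,"offset": [0,0,0],"rot": [0,0,0]},{"jaw": 0.2,"offset": [0,0,0],"rot": [0,0,0]}])

```text
time_s: 14.7
eef_pos: [0.5646, -0.0157, 0.1138]
eef_rot: [-0.0, 0.986, 0.169, 0.001]
wrist_force: [-1.9, 0.9, 4.7]
opening: 0.39
grasp_force: 60.7
```

On the plain bore now (1–2 N). The click should come in about 4–5 mm.

Call:
apply_moves(moves=[{"jaw": 0.2,"offset": [1,0,0],"rot": [0,0,0]},{"jaw": 0.2,"offset": [1,0,0],"rot": [0,0,0]},{"jaw": 0.2,"offset": [0,0,0],"rot": [0,0,0]},{"jaw": 0.2,"offset": [0,0,0],"rot": [0,0,0]},{"jaw": 0.2,"offset": [0,0,0],"rot": [0,0,0]}])

```text
time_s: 15.32
eef_pos: [0.5666, -0.015, 0.1138]
eef_rot: [-0.0, 0.986, 0.169, 0.001]
wrist_force: [-1.9, 1.3, 5.4]
opening: 0.384
grasp_force: 60.7
```

Call:
apply_moves(moves=[{"jaw": 0.2,"offset": [1,0,0],"rot": [0,0,0]},{"jaw": 0.2,"offset": [0,0,0],"rot": [0,0,0]},{"jaw": 0.2,"offset": [1,0,0],"rot": [0,0,0]},{"jaw": 0.2,"offset": [0,0,0],"rot": [0,0,0]},{"jaw": 0.2,"offset": [0,0,0],"rot": [0,0,0]}])

```text
time_s: 15.95
eef_pos: [0.5687, -0.0142, 0.1138]
eef_rot: [-0.0, 0.986, 0.169, 0.002]
wrist_force: [1.6, 3.0, 4.9]
opening: 0.384
grasp_force: 60.7
```

Call:
apply_moves(moves=[{"jaw": 0.2,"offset": [1,0,0],"rot": [0,0,0]},{"jaw": 0.2,"offset": [0,0,0],"rot": [0,0,0]},{"jaw": 0.2,"offset": [0,0,0],"rot": [0,0,0]},{"jaw": 0.2,"offset": [0,0,0],"rot": [0,0,0]},{"jaw": 0.2,"offset": [0,0,0],"rot": [0,0,0]}])

```text
time_s: 16.58
eef_pos: [0.5692, -0.0141, 0.1136]
eef_rot: [0.0, 0.986, 0.169, 0.001]
wrist_force: [0.1, 1.8, 3.9]
opening: 0.386
grasp_force: 60.7
```

```bash
python3 -c "
from h import *
to([.514,-.034,.113],np.radians(19.4))"
```

```text
t 16.57 pos [ 0.5692 -0.0141  0.1136] off_mm [-58.7   0.4   0.5] in final frame [-58.7   0.4   0.6] rot [ 0.02 -0.12  0.02] F [0.07 1.76 3.89] op 0.386 grip 60.7
```

Call:
apply_moves(moves=[{"jaw": 0.2,"offset": [1,0,0],"rot": [0,0,0]},{"jaw": 0.2,"offset": [0,0,0],"rot": [0,0,0]},{"jaw": 0.2,"offset": [0,0,0],"rot": [0,0,0]},{"jaw": 0.2,"offset": [0,0,0],"rot": [0,0,0]},{"jaw": 0.2,"offset": [0,0,0],"rot": [0,0,0]}])

```text
time_s: 17.2
eef_pos: [0.5703, -0.0139, 0.1136]
eef_rot: [0.0, 0.986, 0.169, 0.001]
wrist_force: [3.6, 3.9, 4.8]
opening: 0.39
grasp_force: 60.7
```

Call:
apply_moves(moves=[{"jaw": 0.2,"offset": [1,0,0],"rot": [0,0,0]},{"jaw": 0.2,"offset": [0,0,0],"rot": [0,0,0]},{"jaw": 0.2,"offset": [0,0,0],"rot": [0,0,0]},{"jaw": 0.2,"offset": [0,0,0],"rot": [0,0,0]},{"jaw": 0.2,"offset": [0,0,0],"rot": [0,0,0]}])

```text
time_s: 17.82
eef_pos: [0.5705, -0.0138, 0.1133]
eef_rot: [0.0, 0.986, 0.169, 0.0]
wrist_force: [1.5, 2.8, 4.7]
opening: 0.385
grasp_force: 60.7
```

```bash
python3 -c "
from h import *
to([.514,-.034,.113],np.radians(19.4))"
```

```text
t 17.82 pos [ 0.5705 -0.0138  0.1133] off_mm [-60.    0.2   0.3] in final frame [-60.    0.3   0.3] rot [ 0.02 -0.03  0.02] F [1.5  2.8  4.73] op 0.385 grip 60.7
```

Pull onward felt (+3 to +5 N): the ball is dropping into the groove. On to the centre.

Call:
apply_moves(moves=[{"jaw": 0.2,"offset": [1,0,0],"rot": [0,0,0]},{"jaw": 0.2,"offset": [0,0,0],"rot": [0,0,0]},{"jaw": 0.2,"offset": [0,0,0],"rot": [0,0,0]},{"jaw": 0.2,"offset": [0,0,0],"rot": [0,0,0]},{"jaw": 0.2,"offset": [0,0,0],"rot": [0,0,0]}])

```text
time_s: 18.45
eef_pos: [0.5715, -0.0135, 0.1132]
eef_rot: [0.0, 0.986, 0.169, 0.0]
wrist_force: [4.2, 2.3, 3.5]
opening: 0.387
grasp_force: 60.7
```

Call:
apply_moves(moves=[{"jaw": 0.2,"offset": [1,0,0],"rot": [0,0,0]},{"jaw": 0.2,"offset": [0,0,0],"rot": [0,0,0]},{"jaw": 0.2,"offset": [0,0,0],"rot": [0,0,0]},{"jaw": 0.2,"offset": [0,0,0],"rot": [0,0,0]},{"jaw": 0.2,"offset": [0,0,0],"rot": [0,0,0]}])

```text
time_s: 19.08
eef_pos: [0.5719, -0.0132, 0.113]
eef_rot: [-0.0, 0.986, 0.169, -0.0]
wrist_force: [2.0, 0.4, 3.7]
opening: 0.387
grasp_force: 60.6
```

```bash
python3 -c "
from h import *
to([.514,-.034,.113],np.radians(19.4))"
```

```text
t 19.07 pos [ 0.5719 -0.0132  0.113 ] off_mm [-61.6   0.4   0. ] in final frame [-61.6   0.4  -0. ] rot [-0.    0.02  0.02] F [1.96 0.42 3.67] op 0.387 grip 60.6
```

Call:
apply_moves(moves=[{"jaw": 0.2,"offset": [1,0,0],"rot": [0,0,0]},{"jaw": 0.2,"offset": [0,0,0],"rot": [0,0,0]},{"jaw": 0.2,"offset": [0,0,0],"rot": [0,0,0]},{"jaw": 0.2,"offset": [0,0,0],"rot": [0,0,0]},{"jaw": 0.2,"offset": [0,0,0],"rot": [0,0,0]}])

```text
time_s: 19.7
eef_pos: [0.5728, -0.0128, 0.113]
eef_rot: [-0.0, 0.986, 0.169, -0.0]
wrist_force: [-2.0, -1.0, 4.0]
opening: 0.385
grasp_force: 60.6
```

Call:
apply_moves(moves=[{"jaw": 0.2,"offset": [1,0,0],"rot": [0,0,0]},{"jaw": 0.2,"offset": [0,0,0],"rot": [0,0,0]},{"jaw": 0.2,"offset": [0,0,0],"rot": [0,0,0]},{"jaw": 0.2,"offset": [0,0,0],"rot": [0,0,0]},{"jaw": 0.2,"offset": [0,0,0],"rot": [0,0,0]}])

```text
time_s: 20.32
eef_pos: [0.574, -0.0124, 0.1131]
eef_rot: [-0.0, 0.986, 0.169, 0.0]
wrist_force: [-0.9, -0.3, 3.3]
opening: 0.381
grasp_force: 60.6
```

```bash
python3 -c "
from h import *
to([.514,-.034,.113],np.radians(19.4))"
```

```text
t 20.32 pos [ 0.574  -0.0124  0.1131] off_mm [-63.8   0.4   0.1] in final frame [-63.8   0.5   0.1] rot [-0.   -0.01  0.02] F [-0.88 -0.26  3.29] op 0.381 grip 60.6
```

Axial force is back to about 0. A gentle probe should find the onset of the stop.

Call:
apply_moves(moves=[{"jaw": 0.2,"offset": [0.7,0,0],"rot": [0,0,0]},{"jaw": 0.2,"offset": [0,0,0],"rot": [0,0,0]},{"jaw": 0.2,"offset": [0,0,0],"rot": [0,0,0]},{"jaw": 0.2,"offset": [0,0,0],"rot": [0,0,0]},{"jaw": 0.2,"offset": [0,0,0],"rot": [0,0,0]}])

```text
time_s: 20.95
eef_pos: [0.5746, -0.0122, 0.1131]
eef_rot: [-0.0, 0.986, 0.169, -0.0]
wrist_force: [-0.9, -0.9, 4.2]
opening: 0.384
grasp_force: 60.6
```

```bash
python3 -c "
from h import *
to([.514,-.034,.113],np.radians(19.4))"
```

```text
t 20.95 pos [ 0.5746 -0.0122  0.1131] off_mm [-64.4   0.4   0.1] in final frame [-64.4   0.4   0.1] rot [-0.    0.01  0.02] F [-0.93 -0.93  4.22] op 0.384 grip 60.6
```

Call:
apply_moves(moves=[{"jaw": 0.2,"offset": [0.7,0,0],"rot": [0,0,0]},{"jaw": 0.2,"offset": [0,0,0],"rot": [0,0,0]},{"jaw": 0.2,"offset": [0,0,0],"rot": [0,0,0]},{"jaw": 0.2,"offset": [0,0,0],"rot": [0,0,0]},{"jaw": 0.2,"offset": [0,0,0],"rot": [0,0,0]}])

```text
time_s: 21.58
eef_pos: [0.5751, -0.012, 0.113]
eef_rot: [-0.0, 0.986, 0.169, -0.0]
wrist_force: [-4.0, -1.3, 4.3]
opening: 0.391
grasp_force: 60.6
```

```bash
python3 -c "
from h import *
to([.514,-.034,.113],np.radians(19.4))"
```

```text
t 21.57 pos [ 0.5751 -0.012   0.113 ] off_mm [-64.9   0.4   0. ] in final frame [-64.9   0.5  -0. ] rot [-0.01  0.03  0.02] F [-4.02 -1.26  4.25] op 0.391 grip 60.6
```

The stop has begun (-4 N at 64.9 mm), so the neutral zone is 62 to 64.5 mm. I'll back off 1.5 mm to the centre and open slowly.

Call:
apply_moves(moves=[{"jaw": 0.2,"offset": [-1,0,0],"rot": [0,0,0]},{"jaw": 0.2,"offset": [-0.5,0,0],"rot": [0,0,0]},{"jaw": 0.2,"offset": [0,0,0],"rot": [0,0,0]},{"jaw": 0.2,"offset": [0,0,0],"rot": [0,0,0]},{"jaw": 0.2,"offset": [0,0,0],"rot": [0,0,0]}])

```text
time_s: 22.2
eef_pos: [0.5743, -0.0124, 0.1133]
eef_rot: [0.0, 0.986, 0.169, 0.0]
wrist_force: [1.6, 0.4, 2.3]
opening: 0.382
grasp_force: 60.6
```

Call:
apply_moves(moves=[{"jaw": 0.35,"offset": [0,0,0],"rot": [0,0,0]},{"jaw": 0.42,"offset": [0,0,0],"rot": [0,0,0]},{"jaw": 0.5,"offset": [0,0,0],"rot": [0,0,0]},{"jaw": 0.6,"offset": [0,0,0],"rot": [0,0,0]},{"jaw": 0.7,"offset": [0,0,0],"rot": [0,0,0]}])

```text
time_s: 22.82
eef_pos: [0.5737, -0.0125, 0.1129]
eef_rot: [-0.0, 0.986, 0.169, -0.0]
wrist_force: [0.1, 0.2, -0.2]
opening: 0.699
grasp_force: 0.0
```

Call:
apply_moves(moves=[{"jaw": 0.75,"offset": [0,0,0],"rot": [0,0,0]},{"jaw": 0.75,"offset": [0,0,-5],"rot": [0,0,0]},{"jaw": 0.75,"offset": [0,0,-15],"rot": [0,0,0]},{"jaw": 0.75,"offset": [0,0,-20],"rot": [0,0,0]},{"jaw": 0.75,"offset": [0,0,-20],"rot": [0,0,0]}])

```text
time_s: 23.45
eef_pos: [0.5743, -0.0125, 0.175]
eef_rot: [0.0, 0.986, 0.169, 0.001]
wrist_force: [1.1, 0.2, 0.1]
opening: 0.75
grasp_force: 0.0
```

Call:
apply_moves(moves=[{"jaw": 0.75,"offset": [-20,0,-20],"rot": [0,0,0]},{"jaw": 0.75,"offset": [-40,0,-20],"rot": [0,0,0]},{"jaw": 0.75,"offset": [-40,0,0],"rot": [0,0,0]},{"jaw": 0.75,"offset": [-40,0,0],"rot": [0,0,0]},{"jaw": 0.75,"offset": [0,0,0],"rot": [0,0,0]}])

```text
time_s: 24.08
eef_pos: [0.4405, -0.0595, 0.2142]
eef_rot: [0.0, 0.986, 0.168, 0.001]
wrist_force: [0.5, -0.3, 0.2]
opening: 0.75
grasp_force: 0.0
```

```bash
python3 - <<'E'
from h import *
to([.514,-.034,.113],np.radians(19.4))
im,d=ctrl.camera("side"); w=cloud("side",d)
cv2.imwrite("pics/s5.png",cv2.resize(im[155:275,290:390],None,fx=5,fy=5,interpolation=cv2.INTER_CUBIC)[:,:,::-1])
dd=np.array([np.cos(.3386),np.sin(.3386),0]);nn=np.array([-dd[1],dd[0],0])
q=w.reshape(-1,3)-[.514,-.034,0];a=q@dd*1000;b=q@nn*1000;z=q[:,2]*1000
k=(z>100)&(z<145)&(abs(b)<25)&(a>0)&(a<130)&((z>131)|(b<-10)); print(k.sum(),np.percentile(a[k],[2,50,98]),np.percentile(z[k],[2,50,98]))
E
```

```text
t 24.07 pos [ 0.4405 -0.0595  0.2142] off_mm [ 77.7   0.2 101.3] in final frame [ 77.8   0.4 101.2] rot [ 0.06 -0.05 -0.07] F [ 0.49 -0.26  0.24] op 0.75 grip 0.0
298 [33.85190801 60.7808712  89.08894633] [105.47883267 135.61635976 140.54168749]
```

View pics/s5.png

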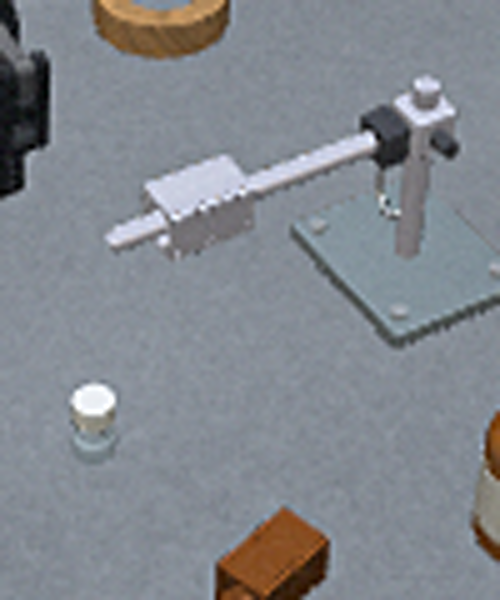

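The sleeve sits level on the rod at (200,205), spanning about 34–89 mm from the tip. That centres it on the ball, the gripper is clear, and the vial and brown block in view stand as before.

```bash
python3 -c "
from h import *
print(ctrl.hand_in())"
```

```text
the job is handed in; nothing more can be done
None
```

The stop sleeve is on the cross rod with the ball clicked into its groove, about 62 mm from the free end; contact forces read under 10 N throughout. The gripper has let go and is clear, and I handed the job in at about 24 s.

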